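# Close the open storage jar and present it at the front of the jar carousel

### The arm

A 6-joint arm with a two-finger parallel gripper is mounted at the origin on the work surface. World frame = base frame: x ahead of the robot, y to its left, z up, the work surface at z = 0. Lengths are in mm, angles in rad, forces in N, time in s.
With the tool pointing down it reaches from about 275 to 825 mm from the base axis. Payload 5.2 kg.
Tool frame: the origin (TCP) lies at the very end of the fingers, on their centre line; the grasp point (between the pads) lies 19 mm behind it; z points along the fingers, y is the line along which they close (so a half turn about z gives the same grasp; the last joint's range is limited). The gripper opens to 93 mm and grips with 3 to 60 N. Pads are 15 mm wide; open, the fingers measure 128 mm over their backs; the gripper's body (75 mm by 188 mm) begins 65 mm behind the grasp point.
Start: joints at [-1.48, 0.259, 1.535, -0, 1.348, -0.203], TCP at [159.296, -526.431, 218.653] pointing down, gripper open.
Joint ranges: [-3.14, 3.14], [-0.91, 2.08], [0.19, 2.58], [-1.22, 4.36], [0.22, 2.71], [-3.12, 3.12]. Speed limits (rad/s): [2.57, 2.57, 3.14, 3.14, 3.14, 3.14].

### API

Orientations are given as [roll, pitch, yaw] about the fixed x, y, z axes, in that order (R = Rz(yaw) Ry(pitch) Rx(roll)).
In Python, from bench import robot gives the robot as it stands. The module is installed in compiled form; this text tells all that it offers. Calls block until the motion is done:
- robot.move_ptp(position, orientation): joint-space move of the TCP to a pose.
- robot.move_linear(position, ori=None, speed=150, f_stop=None): straight line of the TCP; ori=None keeps the orientation; speed is the mean speed in mm/s. With f_stop (N) it stops when the force on the tool has changed by that much, and returns True; else False.
- robot.move_j(angles): joint-space move.
- robot.move_gripper(opening): opening from 0.0 (shut) to 1.0 (fully open); the grip force is fixed at half the most; returns when the fingers have stopped.
- robot.sleep(seconds).
- robot.inverse_kinematics(position, orientation): joint angles nearest the present ones, or None.
- robot.get_image(name): name is "scene" or "top"; returns a dict with "img" (420x560x3 uint8, blue, green, red), "fovy" (degrees; the focal length in pixels is half the picture's height over the tangent of half this angle, whatever the lens; pixels are square), "cx", "cy" (the principal point, pixels), "eye" and "orientation" of the camera in the world. Camera axes: x right, y down, z forward; pixel columns grow to the right and rows downward; lengths in mm; the calibration is good to about 2 mm. A picture is of the moment at which its call begins. There is no depth.
A pose or a line that the arm cannot do raises robot.MotionError and nothing moves.
- robot.hand_in(): hands the job in; it is judged then, once.
Readings, each from a call of its own:
- robot.current_t(): time.
- robot.current_qpos(): joint angles.
- robot.current_joint_vel(): joint speeds.
- robot.current_joint_efforts(): joint torques, N m.
- robot.current_tcp_pos(): TCP position.
- robot.current_eef_rot(): TCP orientation.
- robot.current_contact_force(): force on the tool from outside, world axes, zero at the start.
- robot.current_ft_torque(): the same for the moment, N m.
- robot.current_gripper_width(): opening from 0.0 (shut) to 1.0 (fully open).
- robot.current_finger_force(): force on a finger pad.
Only numpy, scipy, OpenCV 4.12 (cv2) and the standard library are available. Lean on these libraries where they do the work, as an engineer would, in place of code of your own. Each camera call takes 0.05 s, during which the arm holds its last target. There are 200 camera calls.

### The job

Put the small wooden lid, rim down, on the one open jar of the jar carousel so that it sits fully home. Then turn the carousel until that jar stands squarely at the pointer of the stand, and finish while gripping the bar handle in the middle, holding the carousel still there: do not let go. Leave the other things on the worktop where they are.

Things in the scene. Friction and masses are not known exactly. Their poses are not given: they have to be found in the camera images.
- carousel (a joint): Angle of the turntable on its stand, rad, about the vertical; 0 (and every 2 pi) with the open jar at the pointer; grows anticlockwise seen from above. Turns endlessly both ways, stays where left; takes about 0.1 N m (no spring, no detents). Wood, 270 mm across, top 34 mm above the worktop; carries five white 52 mm jars, 72 degrees apart, four closed with lids (knob tops 145 mm up), one open.
- jar_mouth (a point): Point on the open jar's axis at shoulder height, 102 mm above the worktop and 95 mm from the turning axis; turns with the carousel. A white neck rises 12 mm above the shoulder, tapering from 43 mm diameter at the shoulder to 38 mm at the mouth. The lid's skirt goes over the neck; its rim then rests at shoulder height.
- front_mark (a point): Point fixed to the stand, 102 mm above the worktop, 95 mm from the turning axis towards the pointer: the open jar's axis must come here. The pointer: a dark wooden tongue 24 mm wide sticking out of the stand under the turntable on the robot's side, with an upright steel pin 12 mm thick, 40 mm tall, 180 mm from the turning axis.
- handle: Steel bar handle on a post on the turning axis, fixed to the turntable. Bar 14 mm (its x) by 60 mm (its y) by 30 mm tall; origin at the centre of its underside, 150 mm above the worktop; top at 180 mm. z up; -x points to the open jar (the bar is square to the line to that jar). From above, close the fingers along its x.
- lid: Loose jar lid, dark wood, 28 to 56 g, lying rim down on the worktop: 52 mm across, 17 mm high, hollow underside (skirt inner diameter 47 mm, 13 mm deep); on top a round knob 22 mm in diameter, from 17 to 43 mm above the rim. Origin at the centre of the rim plane (underside); z up through the knob.
- cutter: Bystander: steel ring cookie cutter, 64 mm across, 30 mm tall, origin at the centre of its underside. Leave alone.
- big_lid: Bystander: a bigger dark wooden lid, 84 mm across, 15 mm high, with a knob 24 mm in diameter and 22 mm tall; too large for the jar. Origin at the centre of its underside. Leave alone.
- mug: Bystander: white mug, 80 mm across, 90 mm tall, handle on its y side, origin at the centre of its underside. Leave alone.
- jam: Bystander: jam jar, 66 mm across, 100 mm tall, origin at the centre of its underside. Leave alone.
- spatula: Bystander: spatula lying flat on the far part of the worktop, its length along its x. Leave alone.
- spoon: Bystander: spoon lying flat on the worktop, its length along its x. Leave alone.
There are look-alikes about, which are no part of the job. Leave any pink or red look-alike of the lid alone.

How it is judged:
By the outcome, as a careful person would: the job done as asked, in the order asked, and still so for the second after the job is handed in, while the arm keeps its last pose, push and grip.
It also fails if it takes over 67 s, if anything falls off the work surface, if the arm or the gripper's body presses on something with over 40 N, if the wrist force passes 120 N, or if a joint passes its speed limit or range.

## Working session

There is one attempt and no reset: what is moved stays moved. The work goes in short steps, each a Python script; the robot and the scene stay as the last script left them, time stands still between calls to the robot, and variables do not carry over. Pictures are saved under pics/ and viewed, at most 10 in all, crops included, and the job is handed in when it is done.

```bash
mkdir -p pics
cat > h.py <<'E'
from bench import robot
import numpy as np, cv2
from scipy.spatial.transform import Rotation as R
def cam(n):
    d=robot.get_image(n); return d
def Rm(d):
    o=np.array(d["orientation"],float)
    return o if o.shape==(3,3) else R.from_euler('xyz',o).as_matrix()
def px2w(d,u,v,z):
    f=d["img"].shape[0]/2/np.tan(np.radians(d["fovy"])/2)
    r=Rm(d)@np.array([(u-d["cx"])/f,(v-d["cy"])/f,1.]); e=np.array(d["eye"],float)
    return e+r*(z-e[2])/r[2]
def w2px(d,p):
    f=d["img"].shape[0]/2/np.tan(np.radians(d["fovy"])/2)
    q=Rm(d).T@(np.array(p,float)-np.array(d["eye"],float)); return np.array([d["cx"]+f*q[0]/q[2],d["cy"]+f*q[1]/q[2]])
E
python3 - <<'E'
from h import *
for n in("scene","top"):
    d=cam(n); cv2.imwrite(f"pics/{n}0.png",cv2.resize(d["img"],(800,600),interpolation=cv2.INTER_CUBIC))
    print(n,{k:v for k,v in d.items() if k!="img"})
print(robot.current_t(),robot.current_eef_rot())
E
```

```text
scene {'fovy': 43.83780089856078, 'cx': 281.06296125440036, 'cy': 203.12601794624211, 'eye': array([1794.14111367,   30.78673127, 1005.22659337]), 'orientation': array([-2.18466341,  0.01164028,  1.743482  ])}
top {'fovy': 51.25001572377473, 'cx': 276.3965543723941, 'cy': 208.4913950527713, 'eye': array([ 445.12048654, -210.98842918, 1219.87952816]), 'orientation': array([-3.06059004,  0.01435915, -1.58755357])}
0.1 [-3.13995720e+00 -3.60085106e-04  2.93855809e-01]
```

View pics/scene0.png

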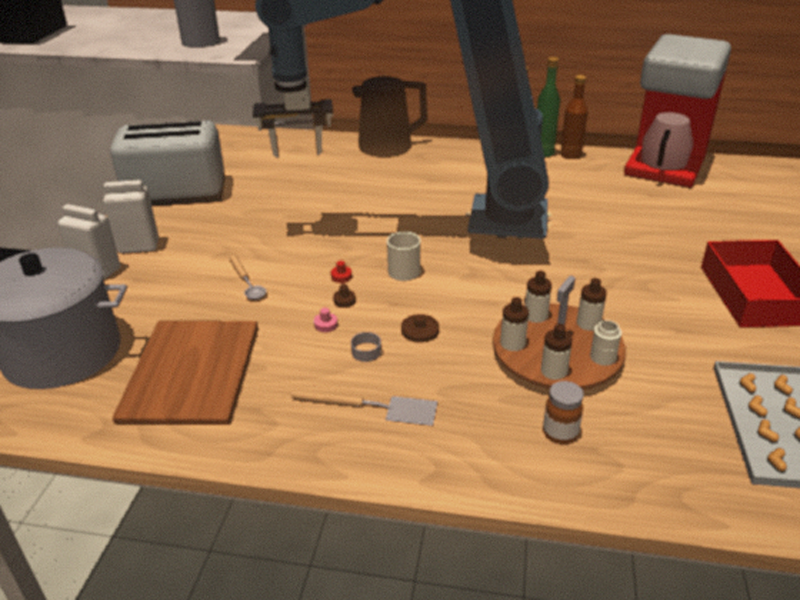

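View pics/top0.png

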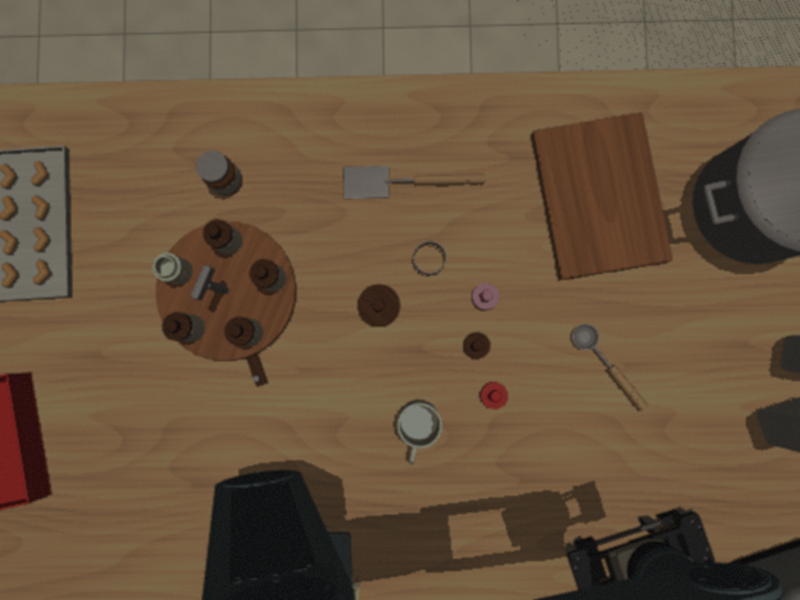

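The top view shows the dark lid at about (476,345) between the pink and red look-alikes. The carousel is centred at about (226,291), the open jar at (168,266) and the pointer at (258,372). In the scene view the lid is at (344,294) and the open jar at (607,335). I'll take enlarged crops next.

Run:
```python
from h import *
d=cam("top"); im=d["img"]
c=lambda x0,y0,w,h,s:cv2.resize(im[y0:y0+h,x0:x0+w],None,fx=s,fy=s,interpolation=cv2.INTER_CUBIC)
a=c(100,140,120,140,5)   # carousel 500? ->600x700
a=cv2.resize(im[145:275,100:220],None,fx=4.6,fy=4.6,interpolation=cv2.INTER_CUBIC)  # 552x598
b=cv2.resize(im[205:265,310:360],None,fx=4.6,fy=4.6,interpolation=cv2.INTER_CUBIC)
o=np.zeros((a.shape[0],a.shape[1]+b.shape[1],3),np.uint8);o[:,:a.shape[1]]=a;o[:b.shape[0],a.shape[1]:]=b
o=np.clip(o*1.6,0,255).astype(np.uint8)
cv2.imwrite("pics/c1.png",o);print(o.shape)
s=.7
P=lambda u,v,z:print(np.round(px2w(d,u*s,v*s,z),1))
P(476,345,20);P(226,291,34);P(168,266,114);P(256,383,0);P(202,283,180)
e=cam("scene")
P=lambda u,v,z:print('s',np.round(px2w(e,u*s,v*s,z),1))
P(344,286,43);P(607,328,114);P(559,346,34)
```

```text
(598, 782, 3)
[ 449.7 -348.8   20. ]
[560.6 127.   34. ]
[599.7 208.7 114. ]
[383.4  77.3   0. ]
[560.6 125.9 180. ]
s [ 454.9 -346.3   43. ]
s [612.9 216.  114. ]
s [582.8 133.6  34. ]
```

View pics/c1.png

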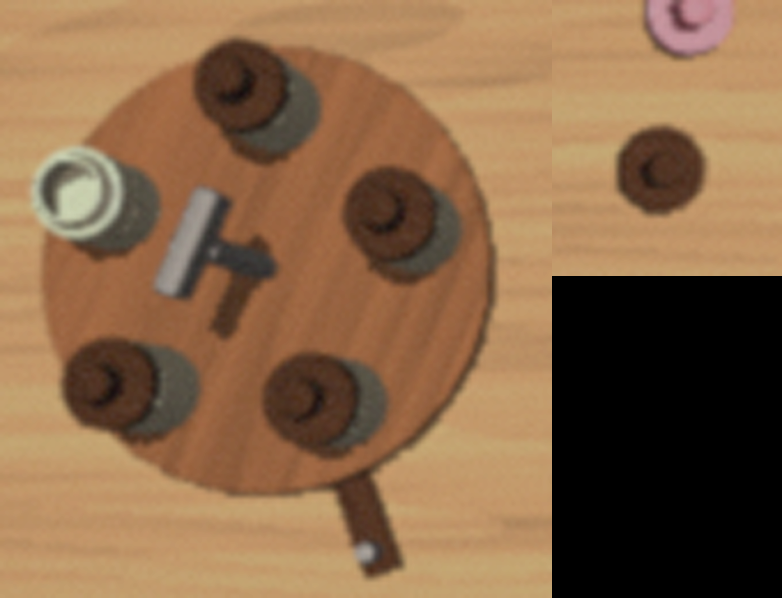

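The crop (4.6x, origin 100,145) shows the disc centre at (267,269), the handle top at (193,243), the open jar's shoulder ring at (78,193), the pin top at (366,551) and the lid at (661-552,170). The two cameras disagree at the carousel, which may be lens distortion. I'll read a scene crop too and fit both cameras jointly.

Run:
```python
from h import *
d=cam("scene"); im=d["img"]
a=cv2.resize(im[180:280,335:445],None,fx=5,fy=5,interpolation=cv2.INTER_CUBIC)
b=cv2.resize(im[180:240,220:270],None,fx=5,fy=5,interpolation=cv2.INTER_CUBIC)
o=np.zeros((500,800,3),np.uint8);o[:,:550]=a;o[:300,550:]=b
cv2.imwrite("pics/c2.png",np.clip(o*1.3,0,255).astype(np.uint8))
```

```text
(no output)
```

View pics/c2.png

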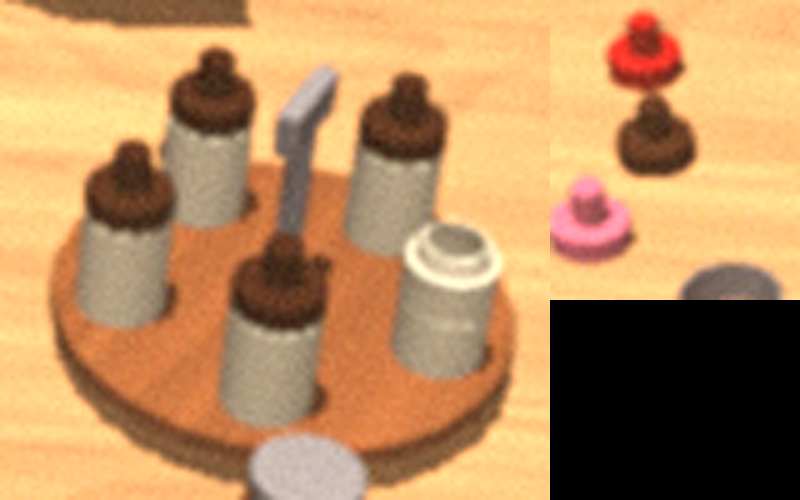

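The scene crop (5x, origin 335,180) shows knob tops at (216,57), (409,83), (134,151) and (286,242), the open mouth at (457,239), the handle top at (310,94) and the lid's knob top at (103,101) in the inset. Now the joint fit.

```bash
cat > fit.py <<'E'
from h import *
from scipy.optimize import least_squares
T,S=cam("top"),cam("scene")
t=lambda x,y:np.array([100+x/4.6,145+y/4.6]); s=lambda x,y:np.array([335+x/5,180+y/5])
def proj(d,p,k,da):
    f=210/np.tan(np.radians(d["fovy"])/2)
    q=Rm(d).T@(np.array(p,float)-d["eye"]); q=R.from_rotvec(da).apply(q); n=q[:2]/q[2]; n=n*(1+k*(n@n)); return np.array([d["cx"],d["cy"]])+f*n
tj=[(241,86),(391,212),(310,399),(110,384)]; sj=[(409,83),(286,242),(134,151),(216,57)]
# jars clockwise from the open one, top view; scene pairing found below
def model(x,perm):
    cx,cy,th,ps=x[:4]; c=np.array([cx,cy,0]); r=[]
    J=lambda k,z:c+[95*np.cos(th+k*2*np.pi/5),95*np.sin(th+k*2*np.pi/5),z]
    for d,k1,da,g in((T,x[4],x[8:11],0),(S,x[5],x[11:14],1)):
        P=lambda p:proj(d,p,k1,da)
        if g==0:
            r+=[P(J(0,102))-t(78,193),P(c+[0,0,34])-t(267.5,269),P(c+[0,0,180])-t(193,243)]
            r+=[P(J(-i-1,115))-t(*tj[i]) for i in range(4)]
            r+=[(P(c+[180*np.cos(ps),180*np.sin(ps),40])-t(366,551))]
            r+=[P([x[6],x[7],10])-[310+109/4.6,205+169.5/4.6]]
        else:
            r+=[P(J(0,114))-s(457,239),P(c+[0,0,180])-s(310,94)]
            r+=[P(J(-i-1,145))-s(*sj[perm[i]]) for i in range(4)]
            r+=[P([x[6],x[7],43])-[220+103/5,180+101/5]]
    r+=[x[4:6]/.1, x[8:14]/.003]
    return np.concatenate(r)
import itertools
if __name__=="__main__":
    best=None
    for perm in itertools.permutations(range(4)):
        f=least_squares(model,[561,127,1.13,3.42,0,0,450,-349]+[0]*6,args=(perm,),loss='soft_l1')
        if best is None or f.cost<best[0].cost: best=(f,perm)
    f,perm=best; x=f.x
    print(perm,f.cost); print(np.round(x,4)); print(np.round(f.fun[:-8].reshape(-1,2),2))
    np.save("fit.npy",x)
    print("turn deg",np.degrees(x[3]-x[2]), 'jar',x[0]+95*np.cos(x[2]),x[1]+95*np.sin(x[2]))
    b=lambda z:(px2w(T,*t(216,192),z)-px2w(T,*t(169,294),z))[:2]
    v=b(180); print("bar az deg",np.degrees(np.arctan2(v[1],v[0])),np.linalg.norm(v))
E
python3 fit.py
```

```text
(1, 2, 3, 0) 2.2012436632223977
[ 5.632395e+02  1.302924e+02  1.168500e+00  3.491600e+00 -3.030000e-02
  1.030000e-02  4.495125e+02 -3.502003e+02 -8.000000e-04  1.200000e-03
 -1.000000e-04 -2.400000e-03  1.300000e-03  4.000000e-04]
[[ 0.19  0.09]
 [-0.31 -0.34]
 [-1.38 -0.39]
 [-0.06 -0.19]
 [-0.17  0.1 ]
 [ 0.29  0.02]
 [ 0.45  0.13]
 [ 0.11  0.29]
 [ 0.1   0.07]
 [-0.22  0.47]
 [-0.34 -0.51]
 [-0.05  0.23]
 [-0.09 -0.31]
 [ 0.12 -0.23]
 [ 0.21 -0.28]
 [ 0.1   0.2 ]]
turn deg 133.10276432283058 jar 600.4319699829401 217.709302552223
bar az deg -24.505933665186006 58.284353693916515
```

The fit is consistent to about 0.3 px, apart from a 1.4 px handle residual. It puts the lid at (449.5,-350), the carousel axis at about (563,130) and the open jar at (600,218). Next I'll pick the lid and hover over the jar.

Run:
```python
from h import *
D=[np.pi,0,0]
robot.move_gripper(0.55)
robot.move_ptp([449.5,-350,90],D)
print(robot.current_tcp_pos(),robot.current_qpos())
print(robot.move_linear([449.5,-350,21],speed=60,f_stop=6),robot.current_tcp_pos())
robot.move_gripper(0.0)
print(robot.current_gripper_width()*93,robot.current_finger_force(),robot.current_tcp_pos())
robot.move_linear([449.5,-350,240],speed=150)
robot.move_linear([600.4,217.7,240],speed=200)
print(robot.current_gripper_width()*93,robot.current_finger_force(),robot.current_tcp_pos(),robot.current_t(),robot.current_contact_force())
robot.move_linear([600.4,217.7,150],speed=80,f_stop=8)
T,S=cam("top"),cam("scene")
a=cv2.resize(T["img"][145:275,100:220],None,fx=3.3,fy=3.3,interpolation=cv2.INTER_CUBIC)
b=cv2.resize(S["img"][170:270,350:450],None,fx=4,fy=4,interpolation=cv2.INTER_CUBIC)
o=np.zeros((430,800,3),np.uint8);o[:429,:396]=a[:429];o[:400,400:]=b
cv2.imwrite("pics/p3.png",np.clip(o*1.4,0,255).astype(np.uint8))
print(robot.current_tcp_pos(),robot.current_contact_force())
```

```text
[ 449.3051829  -350.97799529   90.43362132] [-8.58503181e-01  4.08715675e-01  1.65564294e+00 -3.89107526e-04
  1.07625207e+00  7.12839789e-01]
False [ 449.75509771 -350.26561447   21.45429529]
21.431612560562332 30.000198483467102 [ 449.51303934 -350.05197751   21.10592566]
21.422524424999626 29.99976485967636 [600.43255681 217.13115704 240.05703826] 9.1333 [ 0.55893888 -0.29308372 -0.61485612]
[600.82141072 217.77750898 150.73648857] [-0.06807619  0.11200358 -0.7112112 ]
```

View pics/p3.png

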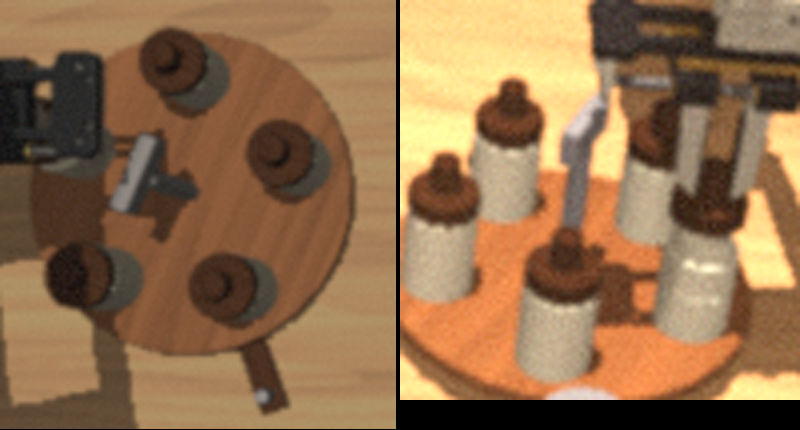

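The gripped lid hangs over the jar. In the scene half it is at about (709,205) and the jar shoulder at about (700,245), so the lid may sit slightly too far to the right (+y). I'll quantify that against the fitted camera.

Run:
```python
from fit import *
x=np.load("fit.npy"); th=x[2]; c=x[:2]
im=S["img"]
cr=cv2.resize(im[195:260,405:450],None,fx=9,fy=9,interpolation=cv2.INTER_CUBIC)
cr=np.clip(cr*1.4,0,255).astype(np.uint8)
P=lambda p:(proj(S,p,x[5],x[11:14])-[405,195])*9
q=robot.current_tcp_pos(); j=c+95*np.array([np.cos(th),np.sin(th)])
print(q)
a=np.linspace(0,2*np.pi,60)
def ring(xy,z,r,col):
    pts=np.array([P([xy[0]+r*np.cos(t),xy[1]+r*np.sin(t),z]) for t in a]); cv2.polylines(cr,[pts.astype(np.int32)],True,col,1)
ring(q,q[2]-21+17,26,(255,255,0));ring(q,q[2]-21,26,(255,255,0));ring(j,102,26,(0,0,255));ring(j,34,26,(0,0,255))
cv2.imwrite("pics/p4.png",cr)
```

```text
[600.6479195  217.75189862 150.54182802]
```

View pics/p4.png

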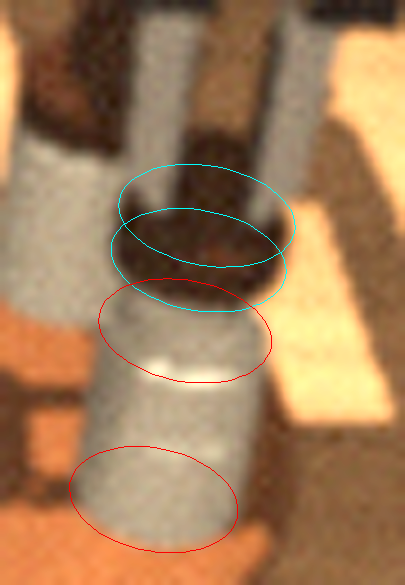

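The lid matches its predicted cyan rings, and the jar shoulder matches its red ring to within about 1–2 mm. The neck's taper can absorb that, so I'll lower the lid gently with a force stop.

Run:
```python
from h import *
X,Y=600.4,217.7
f0=np.array(robot.current_contact_force())
for z in (135,130,126,124,123,122,121,120,119):
    r=robot.move_linear([X,Y,z],speed=40,f_stop=6)
    print(z,r,np.round(robot.current_tcp_pos(),1),np.round(np.array(robot.current_contact_force())-f0,1))
    if r: break
print(robot.current_t())
```

```text
135 False [600.2 217.7 134.6] [-0.1  1.3 -0.3]
130 False [600.2 217.7 129.7] [ 1.4  1.3 -0.1]
126 False [600.2 217.7 125.7] [-0.5  1.  -0.2]
124 False [600.3 217.7 123.9] [ 0.   0.4 -0.5]
123 False [600.6 217.7 123.2] [0.4 0.2 0.4]
122 False [600.9 217.6 123.1] [-1.4  0.7  4.7]
121 False [601.2 217.5 123.1] [-1.5 -0.4 10.8]
120 False [601.6 217.3 123. ] [-3.3 -1.8 13.4]
119 False [602.  217.2 123. ] [-3.5 -2.8 17.5]
13.1583
```

Firm contact came at TCP z=123.1, which is 102 + 21, so the lid is home. I'll relieve the load, release, back off and look.

Run:
```python
from h import *
p=robot.current_tcp_pos()
robot.move_linear([601,217.6,122.5],speed=30)
robot.move_gripper(0.55)
robot.move_linear([601,217.6,240],speed=120)
robot.move_ptp([450,-120,300],[np.pi,0,0])
T,S=cam("top"),cam("scene")
a=cv2.resize(T["img"][145:275,105:205],None,fx=4.5,fy=4.5,interpolation=cv2.INTER_CUBIC)
b=cv2.resize(S["img"][180:260,390:450],None,fx=5.5,fy=5.5,interpolation=cv2.INTER_CUBIC)
o=np.zeros((585,780,3),np.uint8);o[:,:450]=a;o[:440,450:]=b
cv2.imwrite("pics/p5.png",np.clip(o*1.5,0,255).astype(np.uint8))
print(robot.current_t())
```

```text
16.75
```

View pics/p5.png

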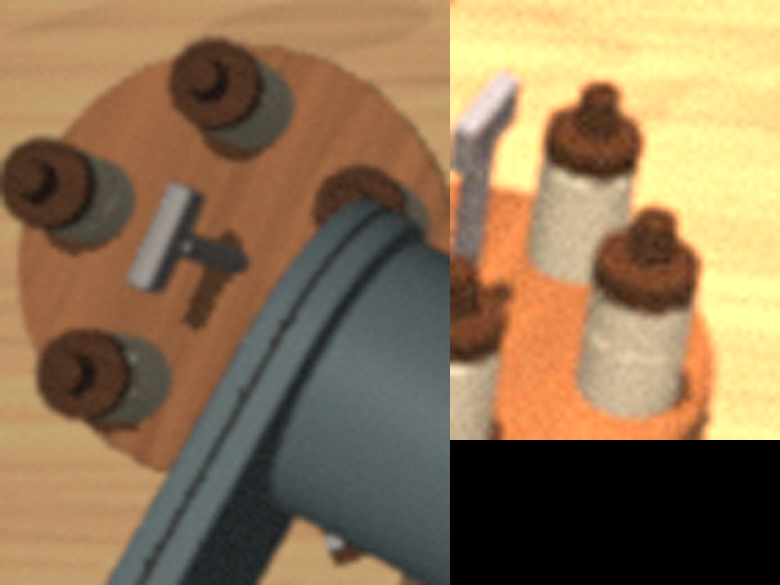

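The lid sits like the other four, level and at the same height. The handle top is now at about (164,237) in the left half. I'll check the handle centre and the pointer azimuth using the tongue edges.

Run:
```python
from fit import *
x=np.load("fit.npy")
def inv(uv,z):
    return least_squares(lambda p:proj(T,[p[0],p[1],z],x[4],x[8:11])-uv,[560,130]).x
u=lambda a,b:np.array([105+a/4.5,145+b/4.5])
print("handle",inv(u(164.5,237),180))
az=lambda A,B:np.degrees(np.arctan2(*(np.array(B)-A)[::-1]))%360
print("bar",az(inv(u(142,286),180),inv(u(187,187.5),180)))
for z in(10,20):
    print("tongue",az(inv(t(337,488),z),inv(t(367,576),z)),az(inv(t(370,475),z),inv(t(403,563),z)),"end",inv(t(385,569.5),z))
for z in (40,46,52):
    p=inv(t(366,551),z); d=p-x[:2]; print("pin",z,p,np.hypot(*d),az(x[:2],p),az(x[:2]-[0,1],p))
print("disc",inv(t(267.5,269),34))
```

```text
handle [562.6463125  127.89930487]
bar 335.58710484063675
tongue 198.967383592005 200.61461396089555 end [382.46871615  64.51767709]
tongue 198.96738359201953 200.6146139608816 end [382.98655093  62.2405404 ]
pin 40 [394.92836664  68.85599892] 179.1732700440365 200.05292913625436 199.75196349614598
pin 46 [395.18360687  67.43291586] 179.42711503929507 200.50775957532812 200.20808836337994
pin 52 [395.4388471  66.0098328] 179.69223452977337 200.9612764029285 200.66293112920417
disc [562.27697216 129.4204199 ]
```

Run:
```python
from h import *
X,Y=562.8,129.0
o=lambda deg:[np.pi,0,np.radians(deg)]
robot.move_ptp([X,Y,260],o(-23.5))
f0=np.array(robot.current_contact_force())
print(robot.current_qpos(),f0)
print(robot.move_linear([X,Y,149],speed=80,f_stop=8))
F=lambda:np.round(np.array(robot.current_contact_force())-f0,1)
print(F()); robot.move_gripper(0.0)
print(robot.current_gripper_width()*93,F(),robot.current_ft_torque(),robot.current_tcp_pos(),robot.current_eef_rot(),robot.current_t())
```

```text
[ 3.18083063e-02  2.84877194e-01  1.39854041e+00 -5.75326157e-04
  1.45827539e+00  2.01207560e+00] [0.24250254 0.33496708 0.07928736]
False
[ 0.  -1.4 -0.2]
13.416479915595888 [ 6.   9.2 -2.7] [ 1.42862794 -0.58037255 -0.09952928] [564.06982497 131.81220552 149.12219405] [-3.13607686e+00 -8.91153345e-04 -4.10100494e-01] 20.1417
```

Closing the fingers pulled the TCP about 3 mm along the bar's x, so the axis is nearer (564,131.8). I'll adopt that and turn in steps, tracking the axis from the measured deflection.

```bash
cat > turn.py <<'E'
from h import *
o=lambda deg:[np.pi,0,np.radians(deg)]
def steps(C,angs,speed=None):
    for a in angs:
        robot.move_linear([C[0],C[1],149],o(a),speed=40) if speed is None else robot.move_linear([C[0],C[1],149],o(a),speed=speed)
        p=np.array(robot.current_tcp_pos()); F=np.array(robot.current_contact_force())
        print(round(a,1),np.round(p,1),np.round(F,1),np.round(robot.current_ft_torque(),2),round(np.degrees(robot.current_eef_rot()[2]),1),round(robot.current_t(),1))
        if np.linalg.norm(F)>25: print("STOP");break
        az=np.radians(a-90); u=np.array([np.cos(az),np.sin(az)])
        C=C+u*(u@(p[:2]-C))     # follow the axis along the closing line
    return C
E
python3 - <<'E'
from turn import *
C=steps(np.array([564.0,131.8]),[-23.5,-10,5,20,35])
print(C)
E
```

```text
-23.5 [564.  131.8 149.1] [0.5 0.3 1.4] [ 0.17 -0.03 -0.16] -23.5 20.4
-10 [564.2 131.5 149.1] [ 0.4 -1.8  0.5] [-0.17 -0.16  0.1 ] -10.2 20.8
5 [564.4 131.2 149.1] [ 0.6 -2.   0.6] [-0.21 -0.5   0.09] 4.7 21.2
20 [564.6 131.1 149.1] [ 3.7 -2.3 -0.5] [-0.06 -0.74  0.08] 19.7 21.6
35 [564.7 131.  149.1] [ 5.3 -1.8 -1.8] [ 0.05 -0.96  0.08] 34.7 22.0
[564.2545531  130.68747532]
```

Run:
```python
from turn import *
C=steps(np.array([564.8,130.9]),[50,65,80,95,105,110])
C=steps(C,[110]);print(C)
print(robot.current_gripper_width()*93,robot.current_finger_force())
T=cam("top");S=cam("scene")
a=cv2.resize(T["img"][150:280,100:210],None,fx=4.5,fy=4.5,interpolation=cv2.INTER_CUBIC)
b=cv2.resize(S["img"][170:270,345:440],None,fx=3.1,fy=3.1,interpolation=cv2.INTER_CUBIC)
o=np.zeros((585,495+b.shape[1],3),np.uint8);o[:,:495]=a;o[:b.shape[0],495:]=b
cv2.imwrite("pics/p6.png",np.clip(o*1.6,0,255).astype(np.uint8));print(o.shape)
```

```text
50 [564.9 131.  149.1] [ 2.7 -1.  -0.3] [ 0.06 -0.71  0.08] 49.7 22.4
65 [565.  130.9 149.1] [ 3.6 -1.4 -0.9] [ 0.02 -0.77  0.04] 64.7 22.8
80 [565.1 131.  149.1] [ 5.2 -0.1  0.7] [ 0.18 -0.79  0.12] 79.7 23.2
95 [565.1 131.  149.1] [ 4.6  0.9 -0. ] [ 0.22 -0.82  0.04] 94.7 23.6
105 [565.1 131.5 149.1] [4.6 2.8 0.4] [ 0.59 -0.73 -0.28] 104.6 24.0
110 [565.2 131.3 149.1] [4.5 2.8 1.3] [ 0.42 -0.72 -0.33] 109.7 24.2
110 [565.1 131.3 149.1] [2.5 4.1 1.3] [ 0.65 -0.65 -0.03] 109.9 24.5
[565.28232736 130.87589936]
14.127223597895888 30.002899914979935
(585, 789, 3)
```

View pics/p6.png

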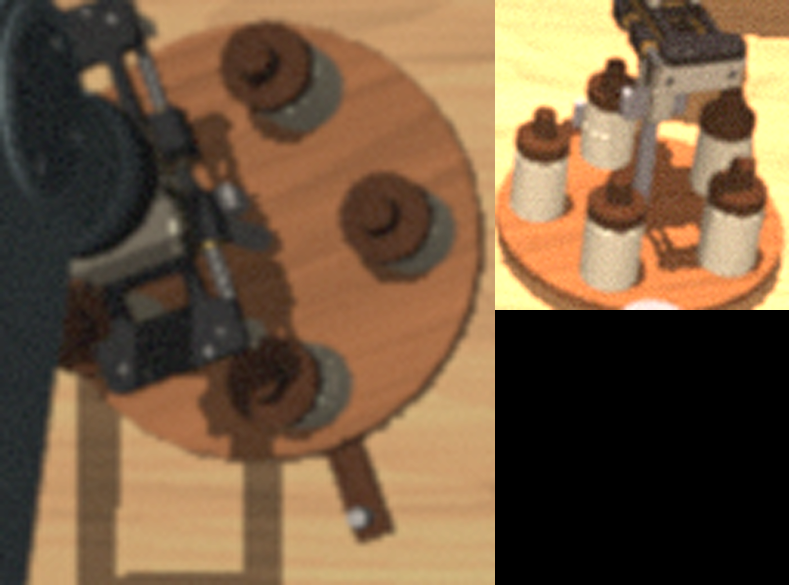

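The lidded jar is by the pointer, with its lid at about (274,384), the pin top at (358,518) and the tongue at (345,450) to (378,534). I'll compute the jar and pointer azimuths in the same camera frame.

Run:
```python
from fit import *
x=np.load("fit.npy")
w=lambda a,b:np.array([100+a/4.5,150+b/4.5])
P=lambda p:proj(T,p,x[4],x[8:11])
def inv(uv,z): return least_squares(lambda p:P([p[0],p[1],z])-uv,[560,130]).x
# joint fit of this picture: axis, jar angle, pointer angle, tongue height z0 (pin top z0+40)
L=[((274,384),0),((387,227),1),((267,67),2)]
for name,cfix in(("free",None),("ctr",(562.6,129.3)),("rob",(565,131))):
  for z0 in(0,6,12):
    def res(q):
        c=np.array([q[0],q[1],0]);r=[]
        for uv,k in L:
            a=q[2]+k*2*np.pi/5; r.append(P(c+[95*np.cos(a),95*np.sin(a),114])-w(*uv))
        d=np.array([np.cos(q[3]),np.sin(q[3]),0])
        r.append(P(c+180*d+[0,0,z0+40])-w(358,518))
        if cfix is not None:r.append((q[:2]-cfix)*5)
        # the tongue end centre lies on the pointer line, height z0
        e=inv(w(378.5,534),z0)-q[:2]; r.append([(d[0]*e[1]-d[1]*e[0])/2.7])
        return np.concatenate(r)
    f=least_squares(res,[563,130,3.49,3.49]); q=f.x
    print(name,z0,np.round(q[:2],1),"jar",np.round(np.degrees(q[2]),2),"ptr",np.round(np.degrees(q[3]),2),"cost",round(f.cost,3))
az=lambda A,B:np.degrees(np.arctan2(*(np.array(B)-A)[::-1]))%360
print(az(inv(w(328,457),8),inv(w(362,541),8)),az(inv(w(361,445),8),inv(w(395,527),8)))
```

```text
free 0 [562.1 130.6] jar 198.86 ptr 200.02 cost 1.041
free 6 [562.1 130.6] jar 198.88 ptr 200.45 cost 1.021
free 12 [562.  130.6] jar 198.9 ptr 200.89 cost 1.008
ctr 0 [562.6 129.3] jar 198.7 ptr 199.59 cost 1.476
ctr 6 [562.6 129.3] jar 198.7 ptr 200.02 cost 1.458
ctr 12 [562.6 129.3] jar 198.7 ptr 200.46 cost 1.447
rob 0 [564.9 131. ] jar 197.95 ptr 199.82 cost 2.903
rob 6 [564.9 131. ] jar 197.95 ptr 200.24 cost 2.982
rob 12 [564.9 131. ] jar 197.95 ptr 200.67 cost 3.075
202.1757227685243 202.57660182716518
```

In this frame the jar is at about 198.8° and the pointer at about 200–200.9°, so a small residual remains. I'll sharpen the pointer reading with an averaged picture and a model overlay.

Run:
```python
from fit import *
x=np.load("fit.npy")
av=np.mean([cam("top")["img"].astype(float) for _ in range(16)],0)
np.save("av.npy",av)
P=lambda p:proj(T,p,x[4],x[8:11])
# disc rim: radial edge search over the free right-hand side
g=cv2.GaussianBlur(av,(0,0),.7)
sm=lambda uv:np.array([cv2.remap(g[:,:,k].astype(np.float32),uv[:,0:1].astype(np.float32),uv[:,1:2].astype(np.float32),cv2.INTER_CUBIC)[:,0] for k in range(3)])
pts=[]
for a in np.radians(np.r_[30:105:3,-100:25:3]):   # world az
    rr=np.arange(122,148,.5); uv=np.array([P([562.6+r*np.cos(a),129.6+r*np.sin(a),34]) for r in rr])
    s=sm(uv); gr=np.abs(np.gradient(s,axis=1)).sum(0); i=gr[2:-2].argmax()+2
    pts.append((np.degrees(a),rr[i]))
pts=np.array(pts); A=np.radians(pts[:,0])
f=least_squares(lambda q:q[0]*np.cos(A)+q[1]*np.sin(A)+q[2]-pts[:,1],[0,0,135],loss='soft_l1')
print("disc offset,r",f.x,"med res",np.median(abs(f.fun))); print(np.c_[pts[:,0],f.fun][::4].round(1).tolist())
C=np.array([562.6,129.6])
o=cv2.resize(av[218:283,158:218],None,fx=9,fy=9,interpolation=cv2.INTER_CUBIC); o=np.clip(o*1.6,0,255).astype(np.uint8)
Q=lambda p:tuple(((P(p)-[158,218]+.5)*9).astype(int))
az=np.radians(200.4); d=np.array([np.cos(az),np.sin(az)]); n=np.array([-d[1],d[0]]); z0=8
for s_ in(-12,0,12): cv2.line(o,Q([*(C+130*d+s_*n),z0]),Q([*(C+200*d+s_*n),z0]),(0,255,0),1)
b=np.linspace(0,6.3,40)
for z,c in((z0,(255,0,0)),(z0+40,(0,0,255))): cv2.polylines(o,[np.array([Q([*(C+180*d+6*np.array([np.cos(t_),np.sin(t_)])),z]) for t_ in b])],True,c,1)
cv2.polylines(o,[np.array([Q([*(C+135*np.array([np.cos(t_),np.sin(t_)])),34]) for t_ in b])],True,(255,255,0),1)
cv2.imwrite("pics/p7.png",o)
```

```text
disc offset,r [-1.14830608e-01  1.21452843e+00  1.36195215e+02] med res 1.241788212848661
[[30.0, -9.3], [42.0, -6.6], [54.0, -5.4], [66.0, 8.8], [78.0, -6.1], [90.0, 4.4], [102.0, 12.9], [-91.0, -0.0], [-79.0, 0.5], [-67.0, -2.0], [-55.0, 0.6], [-43.0, -0.2], [-31.0, -0.0], [-19.0, 0.7], [-7.0, 0.9], [5.0, 1.2], [17.0, 0.4]]
```

View pics/p7.png

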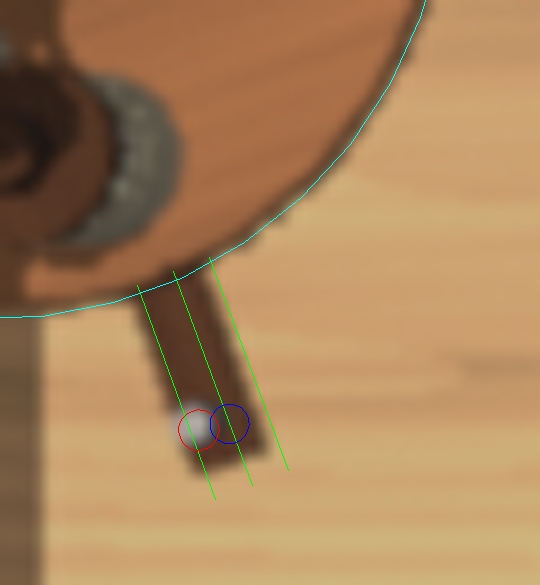

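The overlay at 200.4° matches the pin top once I allow for the half-pixel crop offset, and the tongue edges suggest slightly less. The pointer is therefore at about 200.2°. The grip width rose from 13.42 to 14.13 mm during the turn, so the bar probably lags skewed between the pads. I'll reopen briefly in place at the final yaw and regrip so the flat pads square it up.

Run:
```python
from turn import *
W=lambda:print("w",round(robot.current_gripper_width()*93,2),np.round(robot.current_ft_torque(),2),np.round(np.degrees(robot.current_eef_rot()),2))
W()
C=steps(np.array([565.1,131.1]),[110.3]);W()
robot.move_gripper(0.3);robot.sleep(.2);W()
robot.move_linear([565.1,131.1,149],o(110.3),speed=40)
robot.move_gripper(0.0);robot.sleep(.5);W()
print(robot.current_tcp_pos(),robot.current_contact_force(),robot.current_finger_force())
av=np.mean([cam("top")["img"].astype(float) for _ in range(16)],0)
np.save("av2.npy",av)
T=cv2.resize(av[150:250,140:220],None,fx=6,fy=6,interpolation=cv2.INTER_CUBIC)
cv2.imwrite("pics/p8.png",np.clip(T*1.6,0,255).astype(np.uint8))
a0=np.load("av.npy"); A,B=[cv2.GaussianBlur(q[160:240,175:212].mean(2),(0,0),.8) for q in(a0,av)]
print(cv2.phaseCorrelate(A[30:55,0:20].copy(),B[30:55,0:20].copy()))  # right-hand closed lid moved?
print(robot.current_t())
```

```text
w 13.78 [ 0.65 -0.64 -0.02] [-1.8000e+02 -3.0000e-02  1.0992e+02]
110.3 [565.1 131.2 149.1] [3.  3.9 1.6] [ 0.61 -0.67 -0.03] 110.2 25.8
w 13.89 [ 0.61 -0.67 -0.03] [ 1.7998e+02 -1.0000e-02  1.1025e+02]
w 27.91 [-0.03 -0.11 -0.04] [-179.99    0.    110.3 ]
w 13.75 [ 0.04 -0.29 -0.1 ] [179.98   0.   110.3 ]
[565.23332367 131.14280308 149.04399623] [ 0.76825221  0.3334989  -0.73261799] 29.999864995479584
((-0.1839078790386406, 0.17436409648257722), 0.9599389309474128)
28.4417
```

View pics/p8.png

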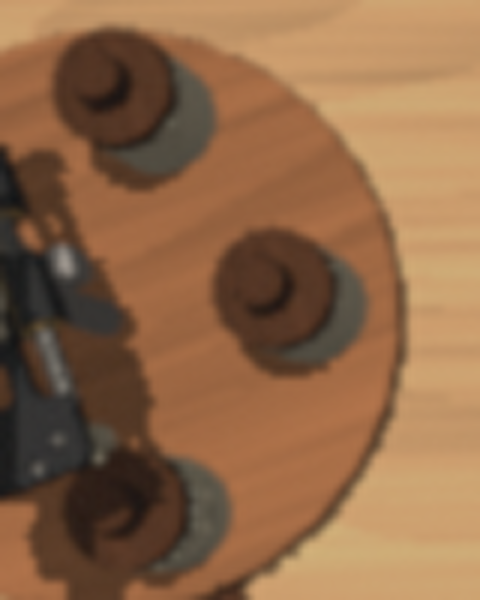

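The regrip left the jar nearly unmoved (about 0.2 px, matching the 0.4° turn), so the bar was already flush with the pads. Lids in this view are at (275,288), (113,88) and (126,512). One last check of the angle from these.

Run:
```python
from fit import *
x=np.load("fit.npy")
P=lambda p:proj(T,p,x[4],x[8:11])
w=lambda a,b:np.array([140+a/6,150+b/6])
L=[((126,512),0),((275,288),1),((113,88),2)]
for C in((562.6,129.6),(563.2,130.3),None):
    def res(q):
        c=np.array([*(C if C else q[1:]),0])
        return np.concatenate([P(c+[95*np.cos(q[0]+k*2*np.pi/5),95*np.sin(q[0]+k*2*np.pi/5),114])-w(*uv) for uv,k in L])
    f=least_squares(res,[3.49]+([] if C else [563,130])); print(np.degrees(f.x[0]),f.x[1:],f.fun.round(2))
print(robot.current_joint_vel(),robot.current_t())
```

```text
200.3024663818565 [] [ 0.83 -0.2   0.26  0.26  0.55  0.22]
200.10676090714915 [] [ 0.44 -0.39 -0.01  0.16  0.4   0.03]
200.1801550092509 [562.97339765 131.00657656] [ 0.2  -0.31 -0.29  0.21  0.09  0.11]
[ 0.00147343  0.00039797 -0.00128079 -0.00045575  0.00153353 -0.00098319] 28.5417
```

The image puts the jar at 200.2°, the tool yaw at 200.3° and the pointer at 200.2°. All three agree, so I'm handing in while still gripping.

```bash
python3 -c "
from bench import robot
print(robot.current_finger_force(),robot.hand_in())"
```

```text
the job is handed in; nothing more can be done
29.999809563159943 None
```

The lid is fully home on the open jar, that jar stands at the pointer to within about half a degree by my measurements, and I handed the job in at about 29 s with the arm still gripping the handle.

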